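# Offer up the gear cover of the dough roller

### The job

First fold the dough roller's drooping hinged steel shield back until it stands upright. Then pick up the three-holed cover plate by its grip bar and hold it level about a centimetre above the gear bay, touching nothing, with its three holes lined up over the three threaded holes so that a colleague can start the screws; finish while still holding it there, and leave everything else on the counter where it is.

Things in the scene. Friction and masses are not known exactly. Their poses are not given: they have to be found in the camera images.
- bay (a point): Middle of the open gear bay (60 by 84 mm, gears inside) in the top deck of the dough roller, on the deck's upper surface, 80 mm above the counter. z up; x points from the machine's front (robot side) back to hinge and rollers, y to its left.
- thread0 (a point): Mouth of the rear left threaded hole (brass-rimmed) in the white deck, 10 mm wide: 43 mm behind (+x) and 55 mm to the left (+y) of the bay's middle.
- thread1 (a point): Mouth of the rear right threaded hole, 10 mm wide: +43 mm x, -55 mm y of the bay's middle.
- thread2 (a point): Mouth of the single front threaded hole, 10 mm wide: -43 mm x, 0 y of the bay's middle.
- shield (a joint): Angle of the hinged steel flour shield above level: it droops over the bay at first (0.5 to 0.9 rad), is upright at 1.571 and can lean back to 2.1; 0 is level. Pushing its free edge back and up raises it. The hinge is stiff (about 0.22 N m friction): it stays where left. It weighs 150 g.
- shield_edge (a point): Middle of the shield's free edge, on the axis of a 10 mm thick round bead, 180 mm long, parallel to the hinge. The shield is a 3 mm sheet, 180 mm wide, and this edge lies 140 mm from the hinge axis. Its own x axis points from this edge to the hinge.
- shield_hinge (a point): Middle of the hinge axis, 105 mm behind the bay's middle (+x of the machine) and 6 mm above the deck; the axis runs along the machine's y (same axes as the bay).
- cover: The loose aluminium cover plate with THREE holes, 110 mm (x) by 140 mm (y) by 5 mm, about 0.26 kg, lying flat on the counter. Origin: centre of its underside; z up. In its middle stands a grip bar, 50 mm long along its x, 12 mm thick along its y, rising from the plate's top to 41 mm above the underside.
- grip (a point): Point inside the cover's grip bar, 27 mm above the cover's underside, on its centre; the grip bar is 12 mm thick along the cover's y.
- hole0 (a point): Rear left hole of the cover at its underside, 12 mm wide, +43 mm x and +55 mm y of the cover's origin; belongs over thread0.
- hole1 (a point): Rear right hole of the cover, 12 mm wide, +43 mm x and -55 mm y; belongs over thread1.
- hole2 (a point): Single front hole of the cover, 12 mm wide, -43 mm x and 0 y; belongs over thread2.
- roller: The fixed bench dough roller; origin on the counter under the centre of its gear box, 20 mm behind (+x) the bay's middle, axes as the bay's. Gear box 200 (x) by 220 (y) by 80 mm high; behind it two rollers between 130 mm high cheeks, x 85 to 225 mm and 252 mm wide overall.
- other_plate: A smaller aluminium plate of another machine with only TWO holes, 90 by 100 by 5 mm, with the same grip bar; it may lie in either of the two plates' places. Origin: centre of its underside. To be left alone.
- weight: Small round brass scale weight, 36 mm wide, 40 mm high, origin centre of its underside; bystander.
- screw_cup: Steel cup, 70 mm wide, 50 mm high, origin centre of its underside; bystander.
- jar: Closed glass jar, 80 mm wide, 130 mm high, origin centre of its underside; bystander.
- loaf: Round loaf, 148 mm wide, 80 mm high, origin centre of its underside; bystander.
- tin: Open dark steel loaf tin, 90 by 160 by 60 mm, origin centre of its underside; bystander.
Not all that is in view belongs to the job. Leave any orange look-alike of the cover alone.

How it is judged (in metres and radians):
On the way, in this order (a step that is already met when the one before it is completed fails the run):
1. the shield stands upright while the cover still lies on the counter (value of joint shield between 1.42 and 1.72 rad and distance of cover from where it was at the start of the episode below 0.02 m), for 0.2 s.
2. the cover is lifted off the counter in the fingers (height (world z) of cover above 0.05 m and contact force between cover and the fingers above 1 N), for 0.2 s.
At the end, for the whole second after the job is handed in: Cover held at rest in the fingers, level within 0.08 rad, 4 to 18 mm above the deck, each hole within 4 mm (from above) of its threaded hole, not touching machine or shield; shield at 1.42 to 1.72 rad (upright) (value of joint shield between 1.42 and 1.72 rad and horizontal distance between hole0 and thread0 below 0.004 m and horizontal distance between hole1 and thread1 below 0.004 m and horizontal distance between hole2 and thread2 below 0.004 m and z of cover in the frame of bay between 0.004 and 0.018 m and angle between cover's own z axis and vertical below 0.08 rad and contact force between cover and the fingers above 1 N and contact force between cover and roller below 0.05 N and linear speed of cover below 0.02 m/s); the arm keeps its last pose, push and grip.
It fails at once if one of the other things on the counter is disturbed (moved more than 30 mm) (distance of any of other_plate, weight, screw_cup, jar, loaf, tin from where it was at the start of the episode above 0.03 m).
It also fails if it takes over 64 s, if anything falls off the work surface, if the arm or the gripper's body presses on something with over 40 N, if the wrist force passes 120 N, or if a joint passes its speed limit or range.

### The arm

A 6-joint arm with a two-finger parallel gripper is mounted at the origin on the work surface. World frame = base frame: x ahead of the robot, y to its left, z up, the work surface at z = 0. Lengths are in m, angles in degrees, forces in N, time in s.
With the tool pointing down it reaches from about 0.2 to 0.875 m from the base axis. Payload 3.4 kg.
Tool frame: the origin (TCP) lies at the very end of the fingers, on their centre line; the grasp point (between the pads) lies 19 mm behind it; z points along the fingers, y is the direction in which the jaws open and shut (so a half turn about z gives the same grasp; the last joint's range is limited). The gripper opens to 94 mm and grips with 3 to 60 N. Pads are 16 mm wide; open, the fingers measure 119 mm over their backs; the gripper's body (75 mm by 177 mm) begins 78 mm behind the grasp point.
Start: joints at [57.124, 15.808, 86.224, -0, 77.962, -6.933], TCP at [0.252, 0.517, 0.205] pointing down, gripper open.
Joint ranges: [-165.64, 165.64], [-43.16, 119.46], [12.63, 154.43], [-67.54, 247.53], [6.08, 155.33], [-154.97, 154.97]. Speed limits (degrees/s): [147.25, 147.25, 180, 180, 180, 180].

### API

Orientations are given as a 3x3 rotation matrix whose columns are the frame's x, y, z axes.
In Python, from plant import manip gives the robot as it stands.
- The arm moves only by the tool arm_command, never from a script. Its argument "increments" is a list of rows, each a list of 5 numbers: the shift along the tool's x, y, z in mm, then the turn about the tool's z in rad, then the finger opening in mm, from 0 to 94. In form: [[tx, ty, tz, twist, gripper], ...]. A call has exactly 10 rows; each row is the pose to reach, as a shift and turn from the pose commanded when the call began, along the tool's axes at that moment; what a row does not reach only later rows make up. A row lasts 1/10 s, in which the tool goes at most 50 mm and 8.59 degrees, less where a joint would pass 70% of its speed; a pose out of reach is approached as far as the arm can. A call with a gripper value outside its range is refused whole. The fingers move at their own pace and stop on an object; "squeeze" is the grip in N (left out, the last holds). Time passes only in rows, so rows that repeat a pose let the fingers close, or fill a call up. It gives the time, the measured TCP pose, the force and the opening at its end, in the units of the state.
- manip.sense(): the state, without advancing time (a new reading comes with each control period).
- manip.camera(name): name is "scene" or "top" or "wrist"; returns the picture (420x560x3 uint8, blue, green, red); there is no depth.
- manip.calibration(name): a dict with "vfov" (degrees; the focal length in pixels is half the picture's height over the tangent of half this angle, whatever the lens; pixels are square), "cx", "cy" (the principal point, pixels), "eye" and "rotation" of the camera in the world. Camera axes: x right, y up, looking along -z (the intrinsics and any distortion apply to the point x, -y, -z); pixel columns grow to the right and rows downward; lengths in m; the calibration is good to about 2 mm. A picture is of the moment at which its call begins: read the wrist's pose just before it. calibration takes no time and is no camera call; for the wrist camera it gives the pose at the moment of the call.
- manip.sign_off(): hands the job in, once; it reports no verdict.
The state is a dict: "t": time; "q": joint angles; "qvel": joint speeds; "effort": joint torques, N m; "position": TCP position; "ee_rot": TCP orientation; "contact_force": force on the tool from outside, world axes, zero at the start; "moment": the same for the moment, N m; "gripper_width": finger opening in m.
Only numpy, scipy, OpenCV 4.12 (cv2) and the standard library are available. Lean on these libraries where they do the work, as an engineer would, in place of code of your own. Each camera call takes 0.05 s, during which the arm holds its last target.

## Working session

There is one attempt and no reset: what is moved stays moved. The work goes in short steps, Python scripts to look and compute and a tool call to move; the robot and the scene stay as the last step left them, time stands still between calls to the robot, and variables do not carry over. Pictures are saved under pics/ and viewed, and the job is handed in when it is done.

Besides the shell and the picture viewer there is one more tool, called as name(argument=value, ...), one argument or row to a line, values as JSON. arm_command: Moves the arm, as the interface text tells. Its arguments: {"type":"object","properties":{"increments":{"type":"array","items":{"type":"array","items":{"type":"number"}}},"squeeze":{"type":"number"}},"required":["increments"]}

```bash
ls; mkdir -p pics
python3 - <<'E'
from plant import manip
import cv2
s=manip.sense(); print(s)
for n in ("scene","top","wrist"):
    c=manip.calibration(n); print(n,c)
    cv2.imwrite(f"pics/{n}0.png",manip.camera(n))
E
```

```text
pics
{'t': 0.0, 'q': array([ 5.71209424e+01,  1.58457771e+01,  8.62935651e+01,  1.70206179e-03,
        7.79612084e+01, -6.93333704e+00]), 'qvel': array([-0.04209407, -0.03862581, -0.12955513,  0.02279763, -0.04264725,
        0.09542666]), 'effort': array([-5.89612482e-04, -4.04579544e+01, -2.37227046e+01,  6.98736194e-02,
        3.43239179e-02, -1.33451385e-04]), 'position': array([0.2512698 , 0.51657599, 0.20463461]), 'ee_rot': array([[-8.99206097e-01,  4.37524218e-01, -9.77097831e-04],
       [ 4.37525243e-01,  8.99204947e-01, -1.45805638e-03],
       [ 2.40676227e-04, -1.73859815e-03, -9.99998460e-01]]), 'contact_force': array([-0.23311804,  0.30487444, -0.01462809]), 'moment': array([ 0.04331687, -0.02928037, -0.04526657]), 'gripper_width': 0.09407510866831818}
scene {'vfov': 49.50149526786765, 'cx': 283.00997265279415, 'cy': 204.68937558776454, 'eye': array([ 1.32065608, -0.44941062,  0.66642484]), 'rotation': array([[ 0.49655871, -0.43755245,  0.74965145],
       [ 0.86800231,  0.25150149, -0.42815767],
       [-0.00119702,  0.86330461,  0.5046818 ]])}
top {'vfov': 51.35808392357065, 'cx': 279.0479934050887, 'cy': 208.43054436263824, 'eye': array([0.35657275, 0.01245726, 1.16728037]), 'rotation': array([[ 0.02492118,  0.99244551, -0.12012848],
       [-0.99966852,  0.02551708,  0.00342457],
       [ 0.00646403,  0.12000331,  0.99275245]])}
wrist {'vfov': 60.3187476658622, 'cx': 287.5602757513011, 'cy': 209.9263781845479, 'eye': array([0.1886304 , 0.54799153, 0.38426104]), 'rotation': array([[ 0.4384494 , -0.87145677, -0.21982999],
       [ 0.89875447,  0.42469763,  0.10896022],
       [-0.00159284, -0.24534673,  0.96943408]])}
```

View pics/scene0.png

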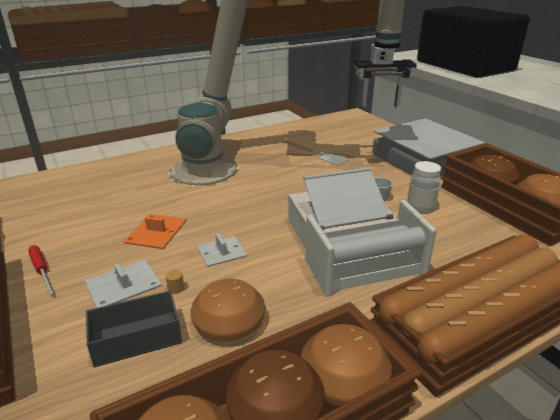

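View pics/top0.png

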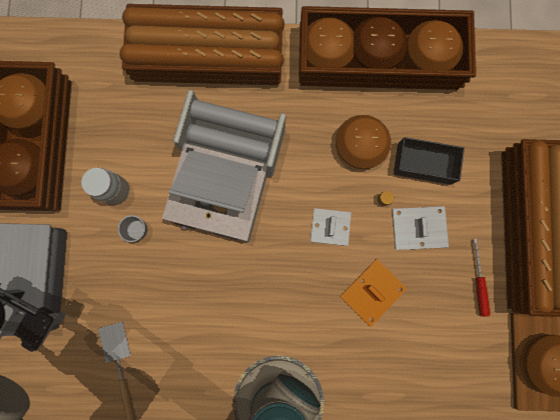

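View pics/wrist0.png

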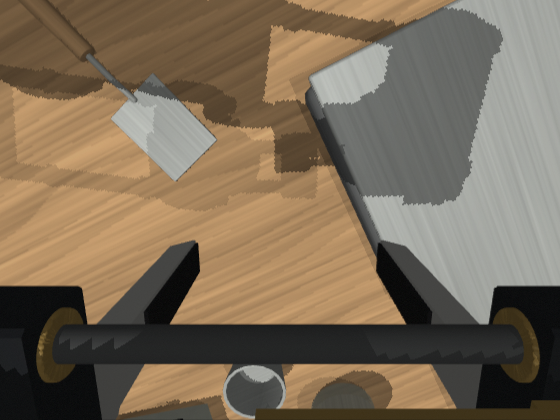

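Run:
```python
import cv2,numpy as np
a=cv2.imread("pics/top0.png")
A=cv2.resize(a[185:265,295:465],None,fx=4.7,fy=4.7,interpolation=cv2.INTER_CUBIC)
cv2.imwrite("pics/crop_pl.png",A)
A=cv2.resize(a[85:250,155:295],None,fx=3.6,fy=3.6,interpolation=cv2.INTER_CUBIC)
cv2.imwrite("pics/crop_m.png",A)
```

```text
(no output)
```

View pics/crop_pl.png

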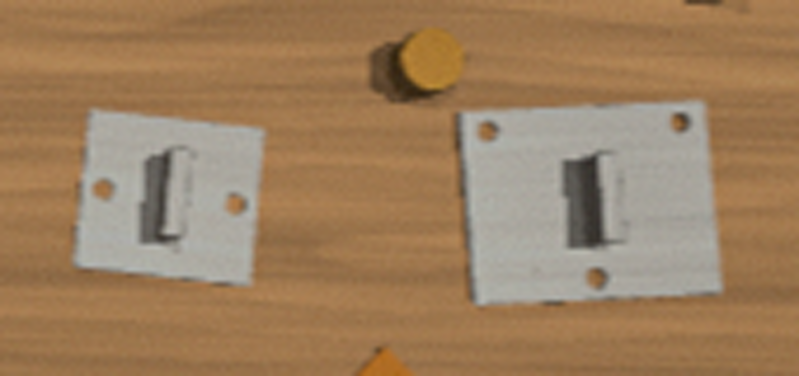

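View pics/crop_m.png

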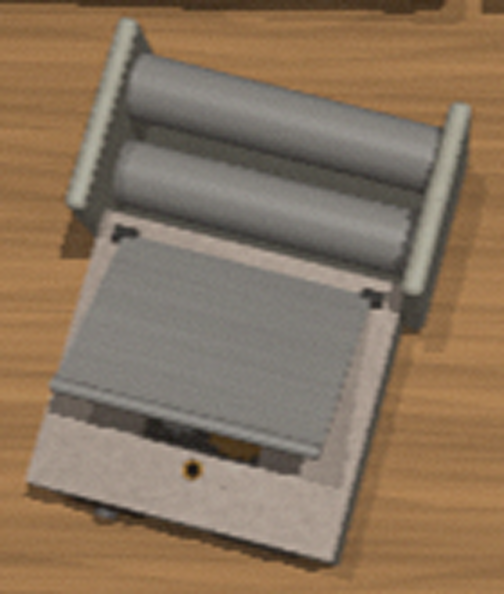

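```bash
cat > h.py <<'E'
import numpy as np, cv2
from scipy.optimize import least_squares
def proj(c,P):
    P=np.atleast_2d(P); f=210/np.tan(np.radians(c['vfov'])/2)
    p=(P-c['eye'])@c['rotation']
    return np.c_[c['cx']+f*p[:,0]/-p[:,2], c['cy']+f*p[:,1]/p[:,2]]
def ray(c,u,v,z):
    f=210/np.tan(np.radians(c['vfov'])/2)
    d=c['rotation']@np.array([(u-c['cx'])/f,-(v-c['cy'])/f,-1]); 
    return c['eye']+d*(z-c['eye'][2])/d[2]
def place(p,L):  # p=(x,y,yaw), L local with absolute z
    L=np.atleast_2d(L); c,s=np.cos(p[2]),np.sin(p[2])
    return np.c_[p[0]+c*L[:,0]-s*L[:,1], p[1]+s*L[:,0]+c*L[:,1], L[:,2]]
def fit(c,L,px,p0):
    r=least_squares(lambda p:(proj(c,place(p,L))-px).ravel(),p0)
    return r.x,r.fun.reshape(-1,2)
E
python3 - <<'E'
from plant import manip
from h import *
c=manip.calibration("top"); sc=manip.calibration("scene")
un=lambda a,k,ox,oy:(np.array(a,float)+.5)/k-.5+[ox,oy]
px=un([(487,131),(681,122),(597,278),(460,112),(705,102),(722,291),(474,303)],4.7,295,185)
L=np.array([(43,55,5),(43,-55,5),(-43,0,5),(55,70,5),(55,-70,5),(-55,-70,5),(-55,70,5)])/1000
p,r=fit(c,L,px,[.35,-.3,0]);print("cover",p,np.degrees(p[2]));print(r.round(1))
print("scene cover",proj(sc,place(p,L)).round(0).tolist())
px=un([(193,469),(28,487),(335,562)],3.6,155,85)
M=np.array([(-43,0,80),(-80,110,80),(-80,-110,80)])/1000
m,r=fit(c,M,px,[.35,.2,-.2]);print("bay",m,np.degrees(m[2]));print(r.round(1))
print("scene bay",proj(sc,place(m,M)).round(0).tolist())
E2=un([(52,388),(320,455)],3.6,155,85)
def res(a):
    x=.105-.14*np.cos(a[0]);z=.086+.14*np.sin(a[0])
    return (proj(c,place(m,[(x,.09,z),(x,-.09,z)]))-E2).ravel()
for a0 in(.5,.7,.9):
    r=least_squares(res,[a0]);print("shield",r.x,r.fun.round(1))
a=r.x[0];x=.105-.14*np.cos(a);z=.086+.14*np.sin(a)
print(place(m,[(x,.09,z),(x,-.09,z)]),proj(sc,place(m,[(x,.09,z),(x,-.09,z),(.105,.09,.086),(.105,-.09,.086)])))
for n,u,v,z,zz in[("weight",386,198,.04,0),("jar",97,182,.13,0),("cup",132,228,.05,0),("small",331,227,.005,0),("loaf",363,140,.05,0)]:print(n,ray(c,u,v,z))
E
python3 - <<'E'
import cv2
a=cv2.imread("pics/scene0.png")
cv2.imwrite("pics/crop_s.png",cv2.resize(a[160:290,280:440],None,fx=4.5,fy=4.5,interpolation=cv2.INTER_CUBIC))
E
```

```text
cover [ 0.45560039 -0.36992407  0.06943556] 3.978364433614286
[[ 0.3 -0.1]
 [-0.2  0.1]
 [-0.1 -0.1]
 [ 0.1 -0.2]
 [-0.2 -0.3]
 [-0.1  0.4]
 [ 0.2  0.2]]
scene cover [[152.0, 284.0], [102.0, 303.0], [116.0, 272.0], [161.0, 284.0], [96.0, 309.0], [83.0, 280.0], [144.0, 259.0]]
bay [ 0.50759301  0.17534777 -0.21200061] -12.146740184872217
[[ 0.3  0.7]
 [-0.3 -0.3]
 [-0.  -0.4]]
scene bay [[331.0, 194.0], [362.0, 182.0], [287.0, 194.0]]
shield [0.50812996] [ 0.2  0.3  0.3 -0.3]
shield [0.50812996] [ 0.2  0.3  0.3 -0.3]
shield [0.50812996] [ 0.2  0.3  0.3 -0.3]
[[0.50960622 0.26697553 0.15411621]
 [0.47173131 0.09100539 0.15411621]] [[368.30678632 168.67258614]
 [302.48455335 178.36737223]
 [388.68697606 214.90511069]
 [319.65179867 227.25371983]]
weight [ 0.52758902 -0.26997415  0.04      ]
jar [0.53480806 0.44786507 0.13      ]
cup [0.43170938 0.3832836  0.05      ]
small [ 0.45087293 -0.13141022  0.005     ]
loaf [ 0.6786644  -0.20759682  0.05      ]
```

View pics/crop_s.png

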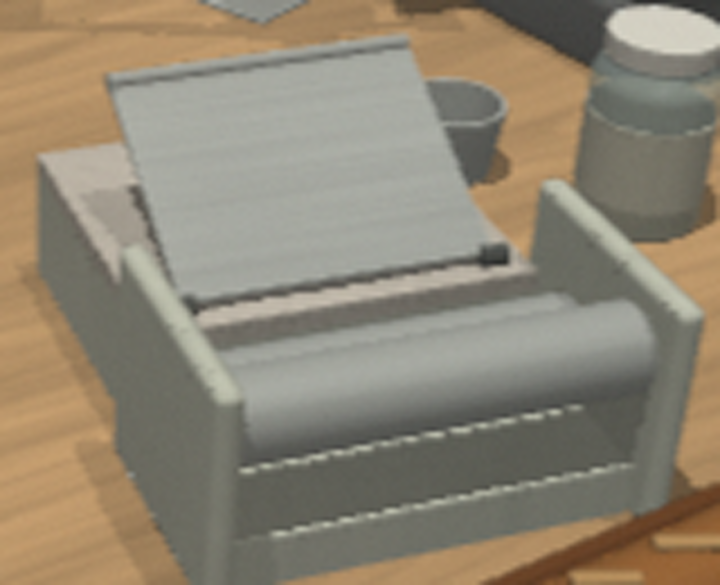

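```bash
cat >> h.py <<'E'
BAY=np.array([.5076,.1753,-.2120]); COV=np.array([.4556,-.3699,.0694])
def goal(s,P,yaw):
    """yaw = world heading of tool x. prints tool-frame mm shift + twist from measured pose"""
    R=s['ee_rot']; y0=np.arctan2(R[1,0],R[0,0])
    d=(np.array(P)-s['position'])@R*1000
    tw=-((yaw-y0+np.pi)%(2*np.pi)-np.pi)
    return d.round(1),round(tw,4)
def bayp(x,y,z): return place(BAY,[(x,y,z)])[0]
E
python3 - <<'E'
from plant import manip
from h import *
s=manip.sense();yw=BAY[2]+np.pi
print(goal(s,bayp(-.06,0,.205),yw),bayp(-.06,0,.205),s['t'])
for a in (.45,.8,1.1,1.4,1.571):
    print(a,.092+0-.14*np.cos(a),.066+.14*np.sin(a))
E
```

```text
(array([-3.215e+02, -2.092e+02,  1.000e-01]), np.float64(-0.2408)) [0.44894328 0.18792493 0.205     ] 0.15
0.45 -0.03406259432937478 0.12689517477557224
0.8 -0.0055389393086031635 0.1664298527259332
1.1 0.028496543000419164 0.190769030408601
1.4 0.06820459999396625 0.20396296219838445
1.571 0.09202851424851732 0.2059999970962058
```

arm_command(
  increments=[
    [-32,-21,0,-0.024,60],
    [-64,-42,0,-0.048,40],
    [-96,-63,0,-0.072,20],
    [-128,-84,0,-0.096,0],
    [-161,-105,0,-0.12,0],
    [-193,-126,0,-0.144,0],
    [-225,-147,0,-0.169,0],
    [-257,-167,0,-0.193,0],
    [-289,-188,0,-0.217,0],
    [-321,-209,0,-0.241,0],
  ],
  squeeze=20,
)

```text
t: 1.15
position: [0.4492, 0.1873, 0.2054]
ee_rot: [[-0.978, 0.209, -0.0], [0.209, 0.978, 0.0], [0.0, 0.0, -1.0]]
contact_force: [0.4, 0.4, -0.4]
gripper_width: 0.0175
```

Run:
```python
from plant import manip
from h import *
s=manip.sense();yw=BAY[2]+np.pi
print(s['position'],s['gripper_width'],s['contact_force'],goal(s,bayp(-.055,0,.130),yw))
cv2.imwrite("pics/wrist1.png",manip.camera("wrist"))
```

```text
[0.44920891 0.18726505 0.20535297] 0.017549288871948343 [ 0.39097107  0.39474769 -0.40310501] (array([-4.6,  0.6, 75.4]), np.float64(0.0011))
```

View pics/wrist1.png

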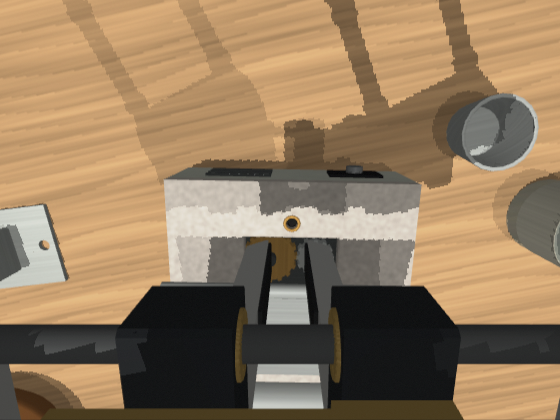

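arm_command(
  increments=[
    [0,0,10,0,0],
    [0,0,20,0,0],
    [0,0,30,0,0],
    [0,0,40,0,0],
    [-1,0,50,0,0],
    [-2,0,60,0,0],
    [-3,0,68,0,0],
    [-4,0,73,0,0],
    [-5,0,75,0,0],
    [-5,0,75,0,0],
  ],
)

```text
t: 2.2
position: [0.4539, 0.1876, 0.1303]
ee_rot: [[-0.978, 0.21, -0.0], [0.21, 0.978, -0.0], [0.0, -0.0, -1.0]]
contact_force: [0.2, 0.3, -0.1]
gripper_width: 0.0003
```

Run:
```python
from plant import manip
from h import *
s=manip.sense();yw=BAY[2]+np.pi
print(s['position'],s['gripper_width'],s['contact_force'])
for a in np.linspace(.35,1.571,20):
    print(round(a,2),goal(s,bayp(.092-.14*np.cos(a),0,.066+.14*np.sin(a)),yw))
```

```text
[0.45390372 0.18762372 0.13032565] 0.00034572773592025414 [ 0.19161814  0.32821631 -0.11308663]
0.35 (array([-15.6,  -0.8,  16.3]), np.float64(0.0001))
0.41 (array([-18.9,  -0.8,   8. ]), np.float64(0.0001))
0.48 (array([-22.8,  -0.8,  -0.1]), np.float64(0.0001))
0.54 (array([-27.2,  -0.8,  -8. ]), np.float64(0.0001))
0.61 (array([-32.1,  -0.8, -15.5]), np.float64(0.0001))
0.67 (array([-37.5,  -0.8, -22.8]), np.float64(0.0001))
0.74 (array([-43.3,  -0.8, -29.6]), np.float64(0.0001))
0.8 (array([-49.5,  -0.8, -36.1]), np.float64(0.0001))
0.86 (array([-56.2,  -0.8, -42.1]), np.float64(0.0001))
0.93 (array([-63.2,  -0.8, -47.8]), np.float64(0.0001))
0.99 (array([-70.6,  -0.8, -52.9]), np.float64(0.0001))
1.06 (array([-78.3,  -0.8, -57.6]), np.float64(0.0001))
1.12 (array([-86.2,  -0.8, -61.8]), np.float64(0.0001))
1.19 (array([-94.5,  -0.8, -65.4]), np.float64(0.0001))
1.25 (array([-102.9,   -0.8,  -68.5]), np.float64(0.0001))
1.31 (array([-111.5,   -0.8,  -71.1]), np.float64(0.0001))
1.38 (array([-120.3,   -0.8,  -73.1]), np.float64(0.0001))
1.44 (array([-129.2,   -0.8,  -74.5]), np.float64(0.0001))
1.51 (array([-138.1,   -0.8,  -75.4]), np.float64(0.0001))
1.57 (array([-147.1,   -0.8,  -75.7]), np.float64(0.0001))
```

arm_command(
  increments=[
    [-8,0,0,0,0],
    [-16,0,0,0,0],
    [-23,0,0,0,0],
    [-27,0,-8,0,0],
    [-32,0,-15,0,0],
    [-37,0,-23,0,0],
    [-43,0,-30,0,0],
    [-50,0,-36,0,0],
    [-56,0,-42,0,0],
    [-63,0,-48,0,0],
  ],
)

```text
t: 3.2
position: [0.5133, 0.1741, 0.1796]
ee_rot: [[-0.978, 0.21, -0.004], [0.21, 0.978, -0.0], [0.004, -0.001, -1.0]]
contact_force: [-7.2, -0.6, 4.5]
gripper_width: 0.0006
```

Run:
```python
from plant import manip
from h import *
s=manip.sense()
print(s['position'],s['gripper_width'],s['contact_force'],s['moment'])
cv2.imwrite("pics/scene2.png",manip.camera("scene"))
```

```text
[0.51330554 0.17408453 0.17963905] 0.0005791808383085441 [-7.17366022 -0.61953074  4.48690277] [-0.19749498  1.26267347 -0.05276832]
```

View pics/scene2.png

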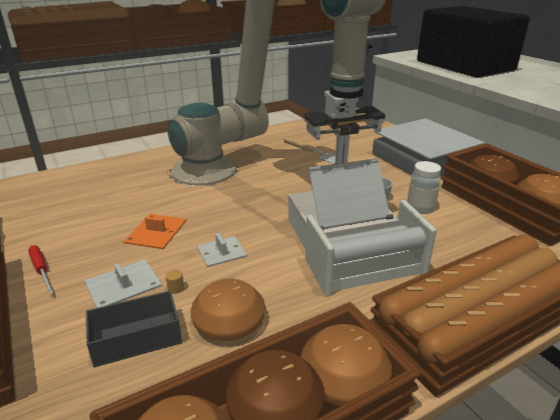

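arm_command(
  increments=[
    [-7,0,-5,0,0],
    [-15,0,-10,0,0],
    [-23,0,-14,0,0],
    [-31,0,-18,0,0],
    [-40,0,-21,0,0],
    [-48,0,-23,0,0],
    [-57,0,-25,0,0],
    [-66,0,-27,0,0],
    [-75,0,-28,0,0],
    [-80,0,-28,0,0],
  ],
)

```text
t: 4.25
position: [0.5948, 0.1572, 0.2064]
ee_rot: [[-0.978, 0.211, 0.001], [0.211, 0.978, -0.0], [-0.001, -0.0, -1.0]]
contact_force: [-1.2, 0.8, 1.8]
gripper_width: 0.0002
```

Run:
```python
from plant import manip
from h import *
s=manip.sense();print(s['position'],s['contact_force'])
m=(s['position'][:2]-BAY[:2]);c_,s_=np.cos(BAY[2]),np.sin(BAY[2]);print("local x",c_*m[0]+s_*m[1])
for n in("scene","top"):
    im=manip.camera(n);cv2.imwrite(f"pics/{n}3.png",im)
    cut=im[110:290,270:450] if n=="scene" else im[80:250,150:310]
    cv2.imwrite(f"pics/{n}3c.png",cv2.resize(cut,None,fx=3.2,fy=3.2,interpolation=cv2.INTER_CUBIC))
    c=manip.calibration(n)
    for a in(1.42,1.57,1.72):
        x=.105-.14*np.cos(a);z=.086+.14*np.sin(a)
        print(n,a,proj(c,place(BAY,[(x,.09,z),(x,-.09,z)])).round(1).tolist())
```

```text
[0.59482615 0.1571973  0.20638493] [-1.24548145  0.77610837  1.78175112]
local x 0.08908242189095862
scene 1.42 [[391.1, 159.4], [318.6, 169.8]]
scene 1.57 [[395.8, 162.5], [322.2, 173.2]]
scene 1.72 [[400.4, 166.9], [325.8, 178.0]]
top 1.42 [[173.7, 143.8], [252.7, 162.6]]
top 1.57 [[176.0, 134.6], [255.0, 153.4]]
top 1.72 [[178.6, 125.9], [257.3, 144.6]]
```

View pics/scene3c.png

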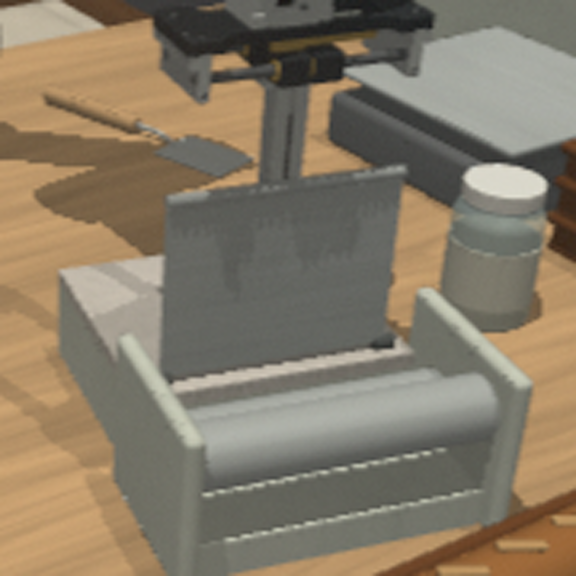

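View pics/top3c.png

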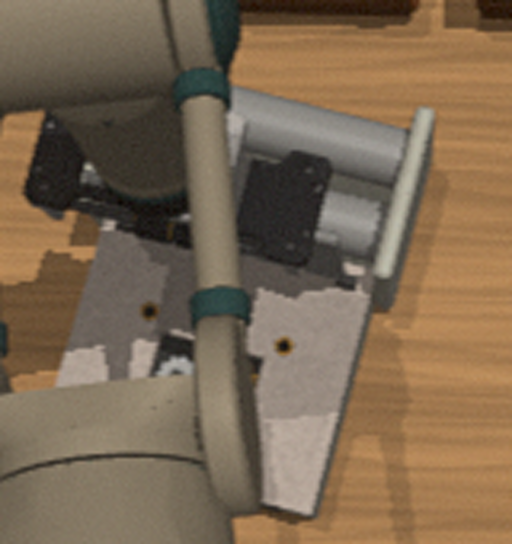

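arm_command(
  increments=[
    [8,0,0,0,0],
    [20,0,0,0,0],
    [40,0,0,0,0],
    [65,0,0,0,0],
    [90,0,-10,0,20],
    [120,0,-25,0,40],
    [150,20,-40,0,60],
    [170,60,-45,0,90],
    [180,105,-45,0,94],
    [190,150,-45,0,94],
  ],
)

```text
t: 5.35
position: [0.4375, 0.3455, 0.2527]
ee_rot: [[-0.978, 0.21, 0.002], [0.21, 0.978, 0.001], [-0.002, 0.002, -1.0]]
contact_force: [1.1, -0.0, 0.9]
gripper_width: 0.0449
```

Run:
```python
from plant import manip
from h import *
s=manip.sense();print(s['position'],s['q'],s['contact_force'])
yw=COV[2]+np.pi
print(goal(s,[COV[0],COV[1],.2],yw))
```

```text
[0.43750578 0.34553457 0.25274604] [ 3.11549219e+01  1.29059999e+01  8.35704514e+01 -6.89388785e-03
  8.33879295e+01 -4.67291840e+01] [ 1.09475875 -0.00788585  0.87527366]
(array([-167.7, -695.8,   52. ]), np.float64(-0.2808))
```

arm_command(
  increments=[
    [0,-30,0,0,94],
    [0,-70,0,0,94],
    [0,-115,0,0,94],
    [-10,-160,0,-0.02,94],
    [-20,-205,0,-0.05,94],
    [-35,-250,0,-0.08,94],
    [-50,-290,0,-0.1,94],
    [-65,-330,0,-0.12,94],
    [-80,-370,0,-0.14,94],
    [-95,-400,0,-0.16,94],
  ],
)

```text
t: 6.35
position: [0.4468, -0.0684, 0.2517]
ee_rot: [[-0.999, 0.052, 0.001], [0.052, 0.999, -0.001], [-0.001, -0.001, -1.0]]
contact_force: [0.7, -0.1, 0.1]
gripper_width: 0.094
```

Run:
```python
from plant import manip
from h import *
s=manip.sense();print(s['position'],s['q'],s['contact_force'])
yw=COV[2]+np.pi
print(goal(s,[COV[0],COV[1],.2],yw))
```

```text
[ 0.44678038 -0.06837595  0.25173628] [-1.75194417e+01  3.55765194e+00  9.51162365e+01 -1.63794957e-02
  8.12688535e+01 -1.04548314e+02] [ 0.74069502 -0.13083233  0.12313504]
(array([ -24.4, -300.6,   51.9]), np.float64(-0.1212))
```

arm_command(
  increments=[
    [-2,-30,0,-0.01,94],
    [-5,-65,5,-0.025,94],
    [-8,-100,10,-0.04,94],
    [-11,-140,15,-0.055,94],
    [-14,-180,25,-0.07,94],
    [-17,-220,35,-0.085,94],
    [-20,-255,45,-0.1,94],
    [-22,-280,50,-0.11,94],
    [-24,-300,52,-0.121,94],
    [-24,-300,52,-0.121,94],
  ],
)

```text
t: 7.35
position: [0.4559, -0.3689, 0.1988]
ee_rot: [[-0.998, -0.067, -0.0], [-0.067, 0.998, -0.0], [0.0, -0.0, -1.0]]
contact_force: [0.2, 0.9, 0.3]
gripper_width: 0.0938
```

Run:
```python
from plant import manip
from h import *
s=manip.sense();print(s['position'],s['q'],s['contact_force'])
c=manip.calibration("wrist")
cv2.imwrite("pics/wrist4.png",manip.camera("wrist"))
L=np.array([(43,55,5),(43,-55,5),(-43,0,5),(-55,-70,5),(-55,70,5),(25,6,41),(25,-6,41),(-25,6,41),(-25,-6,41)])/1000
print(proj(c,place(COV,L)).round(1).tolist())
im=manip.camera("top");cv2.imwrite("pics/top4.png",im)
cv2.imwrite("pics/top4c.png",cv2.resize(im[85:250,155:295],None,fx=3.6,fy=3.6,interpolation=cv2.INTER_CUBIC))
```

```text
[ 0.45590934 -0.3688992   0.19879832] [-4.57552684e+01  1.70135743e+01  8.54428458e+01 -2.88685433e-02
  7.75498108e+01 -1.39602381e+02] [0.15641563 0.85069183 0.2626941 ]
[[338.0, 226.1], [235.9, 226.4], [286.6, 145.4], [217.4, 133.6], [355.8, 133.2], [293.0, 219.2], [280.6, 219.2], [293.0, 167.7], [280.2, 167.7]]
```

View pics/wrist4.png

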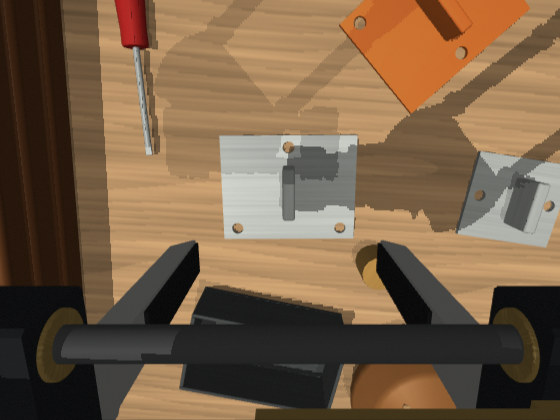

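View pics/top4c.png

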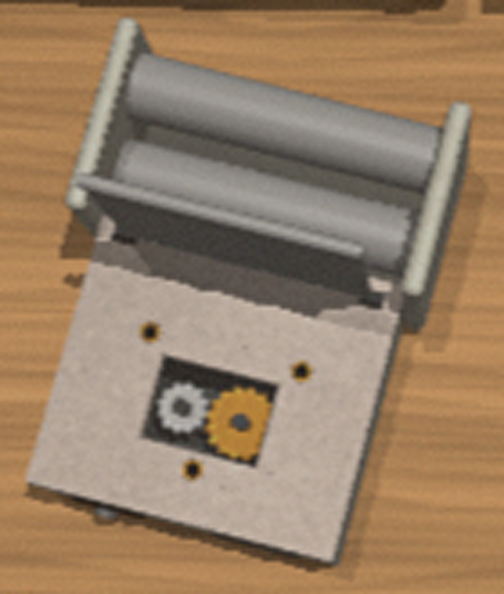

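Run:
```python
from plant import manip
from h import *
im=cv2.imread("pics/wrist4.png")
cv2.imwrite("pics/w4c.png",cv2.resize(im[125:245,210:370],None,fx=5,fy=5,interpolation=cv2.INTER_CUBIC))
c=manip.calibration("top")
un=lambda a,k,ox,oy:(np.array(a,float)+.5)/k-.5+[ox,oy]
px=un([(150,331),(302,371),(193,469),(28,487),(335,562)],3.6,155,85)
M=np.array([(43,55,80),(43,-55,80),(-43,0,80),(-80,110,80),(-80,-110,80)])/1000
for k in(5,3):
    m,r=fit(c,M[:k],px[:k],[.5,.17,-.2]);print("bay",m,r.round(1).tolist())
E2=un([(82,182),(362,250)],3.6,155,85)
def res(a):
    x=.105-.14*np.cos(a[0]);z=.086+.14*np.sin(a[0])
    return (proj(c,place(m,[(x,.09,z),(x,-.09,z)]))-E2).ravel()
r=least_squares(res,[1.5]);print("shield",r.x,r.fun.round(1))
```

```text
bay [ 0.50809622  0.17512659 -0.21514665] [[-0.0, 0.8], [-0.0, -0.1], [0.4, 0.5], [-0.3, -0.7], [-0.1, -0.5]]
bay [ 0.50911188  0.17565256 -0.23082091] [[0.1, 0.1], [-0.1, -0.1], [-0.1, 0.0]]
shield [1.55368948] [-0.7 -0.8  0.1  0.6]
```

View pics/w4c.png

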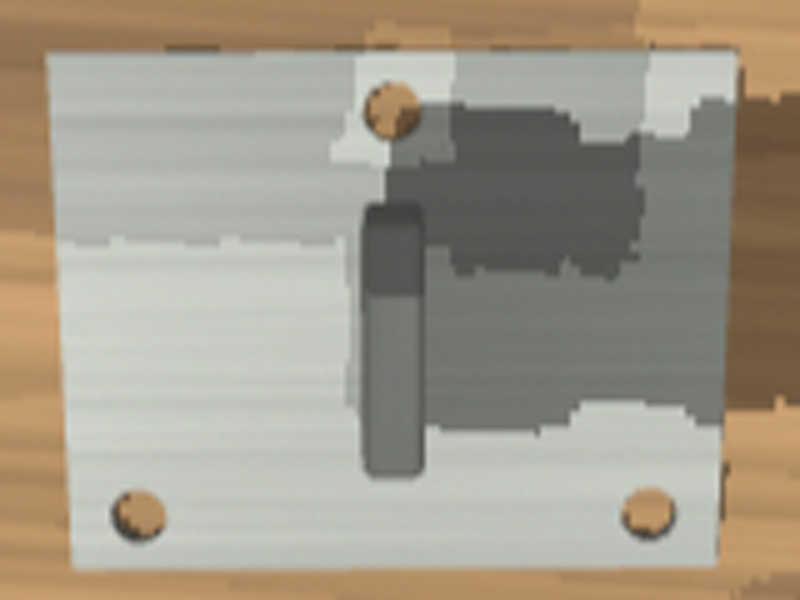

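arm_command(
  increments=[
    [0,0,20,0,94],
    [0,0,45,0,94],
    [0,0,70,0,94],
    [0,0,95,0,94],
    [0,0,120,0,94],
    [0,0,145,0,60],
    [0,0,160,0,50],
    [0,0,165,0,40],
    [0,0,165,0,40],
    [0,0,165,0,40],
  ],
)

```text
t: 8.45
position: [0.4572, -0.3675, 0.0357]
ee_rot: [[-0.998, -0.07, 0.001], [-0.07, 0.998, -0.001], [-0.001, -0.001, -1.0]]
contact_force: [-0.4, -0.2, 0.7]
gripper_width: 0.0574
```

Run:
```python
from plant import manip
from h import *
s=manip.sense();print(s['position'],s['ee_rot'][:,2],s['gripper_width'],s['contact_force'])
cv2.imwrite("pics/wrist5.png",manip.camera("wrist"))
```

```text
[ 0.45718491 -0.36753081  0.03567709] [ 0.00145349 -0.00120986 -0.99999821] 0.057429515062339336 [-0.4068982  -0.21142035  0.68600348]
```

View pics/wrist5.png

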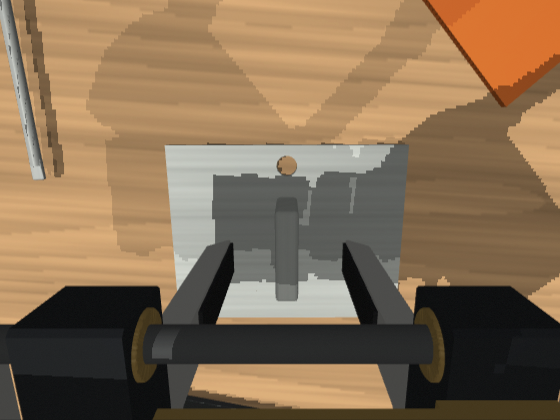

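arm_command(
  increments=[
    [0,0,6,0,40],
    [0,0,12,0,40],
    [0,0,18,0,40],
    [0,0,22,0,40],
    [0,0,25,0,40],
    [0,0,26,0,30],
    [0,0,26,0,20],
    [0,0,26,0,10],
    [0,0,26,0,5],
    [0,0,26,0,5],
  ],
  squeeze=30,
)

```text
t: 9.5
position: [0.4566, -0.3679, 0.0086]
ee_rot: [[-0.998, -0.069, 0.0], [-0.069, 0.998, -0.0], [-0.0, -0.0, -1.0]]
contact_force: [-0.7, -0.8, -0.5]
gripper_width: 0.0118
```

arm_command(
  increments=[
    [0,0,0,0,0],
    [0,0,0,0,0],
    [0,0,0,0,0],
    [0,0,-3,0,0],
    [0,0,-6,0,0],
    [0,0,-10,0,0],
    [0,0,-15,0,0],
    [0,0,-20,0,0],
    [0,0,-20,0,0],
    [0,0,-20,0,0],
  ],
  squeeze=40,
)

```text
t: 10.5
position: [0.4566, -0.3678, 0.0287]
ee_rot: [[-0.998, -0.069, 0.0], [-0.069, 0.998, -0.0], [-0.0, -0.0, -1.0]]
contact_force: [0.4, 0.2, -2.3]
gripper_width: 0.0117
```

Run:
```python
from plant import manip
from h import *
s=manip.sense();print(s['position'],s['ee_rot'],s['gripper_width'],s['contact_force'])
cv2.imwrite("pics/wrist6.png",manip.camera("wrist"))
```

```text
[ 0.45656187 -0.36775356  0.02868907] [[-9.97609026e-01 -6.91093670e-02  3.56358649e-04]
 [-6.91094534e-02  9.97609056e-01 -2.36158669e-04]
 [-3.39185839e-04 -2.60221771e-04 -9.99999909e-01]] 0.01170012521877209 [ 0.35943697  0.16262131 -2.34038251]
```

View pics/wrist6.png

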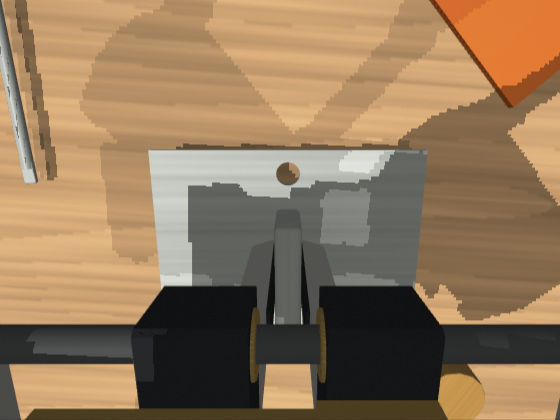

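Run:
```python
from plant import manip
from h import *
s=manip.sense()
B=[.5086,.1754,-.2200]
print(goal(s,[.45,-.2,.23],B[2]*.3+np.pi),goal(s,[B[0],B[1],.20],B[2]+np.pi))
```

```text
(array([  -5.2,  167.7, -201.5]), np.float64(0.1352)) (array([ -89.6,  538.1, -171.5]), np.float64(0.2892))
```

arm_command(
  increments=[
    [0,0,-15,0,0],
    [0,0,-35,0,0],
    [0,0,-60,0,0],
    [0,0,-85,0,0],
    [0,0,-110,0,0],
    [0,0,-135,0,0],
    [0,0,-160,0,0],
    [0,0,-180,0,0],
    [0,0,-190,0,0],
    [0,0,-195,0,0],
  ],
)

```text
t: 11.55
position: [0.4566, -0.3678, 0.224]
ee_rot: [[-0.998, -0.069, 0.001], [-0.069, 0.998, -0.0], [-0.001, -0.001, -1.0]]
contact_force: [1.0, 0.2, -2.5]
gripper_width: 0.012
```

Run:
```python
from plant import manip
from h import *
s=manip.sense()
B=[.5086,.1754,-.2200]
print(s['position'],s['contact_force'],s['gripper_width']);print(goal(s,[.45,.0,.22],B[2]*.5+np.pi),goal(s,[B[0],B[1],.22],B[2]+np.pi))
```

```text
[ 0.45656923 -0.36775287  0.22402683] [ 1.00657818  0.22923988 -2.54268101] 0.011975448714000726
(array([-18.9, 367.3,   3.8]), np.float64(0.1792)) (array([-89.4, 538.3,   3.8]), np.float64(0.2892))
```

arm_command(
  increments=[
    [-1,15,0,0.01,0],
    [-2,45,0,0.025,0],
    [-4,85,0,0.045,0],
    [-6,130,0,0.065,0],
    [-9,175,0,0.09,0],
    [-12,220,0,0.11,0],
    [-14,265,0,0.13,0],
    [-16,310,0,0.15,0],
    [-18,345,2,0.17,0],
    [-19,367,4,0.179,0],
  ],
)

```text
t: 12.55
position: [0.4477, 0.0034, 0.2182]
ee_rot: [[-0.994, 0.108, -0.003], [0.108, 0.994, 0.002], [0.003, 0.002, -1.0]]
contact_force: [0.2, -0.1, -2.8]
gripper_width: 0.012
```

Run:
```python
from plant import manip
from h import *
s=manip.sense()
B=[.5086,.1754,-.2200]
print(s['position'],s['contact_force'],s['gripper_width']);print(goal(s,[B[0]-.05,B[1]+.011,.20],B[2]+np.pi))
```

```text
[0.44774242 0.00336968 0.21816572] [ 0.22977641 -0.09383267 -2.81291   ] 0.011998536873269027
(array([  9. , 183.1,  18.5]), np.float64(0.1116))
```

arm_command(
  increments=[
    [0,10,1,0.005,0],
    [1,30,3,0.015,0],
    [2,55,5,0.03,0],
    [4,85,8,0.05,0],
    [5,115,11,0.07,0],
    [6,140,14,0.085,0],
    [7,160,16,0.098,0],
    [8,174,17,0.106,0],
    [9,181,18,0.11,0],
    [9,183,18,0.112,0],
  ],
)

```text
t: 13.55
position: [0.4606, 0.1827, 0.2007]
ee_rot: [[-0.976, 0.22, -0.002], [0.22, 0.976, -0.001], [0.001, -0.001, -1.0]]
contact_force: [-0.1, 0.0, -2.2]
gripper_width: 0.0122
```

Run:
```python
from plant import manip
from h import *
s=manip.sense();print(s['position'],s['ee_rot'],s['contact_force'])
cv2.imwrite("pics/wrist7.png",manip.camera("wrist"))
im=manip.camera("top");cv2.imwrite("pics/top7.png",im)
cv2.imwrite("pics/top7c.png",cv2.resize(im[85:265,155:315],None,fx=3.3,fy=3.3,interpolation=cv2.INTER_CUBIC))
```

```text
[0.46059786 0.18266753 0.20065884] [[-9.75596953e-01  2.19562772e-01 -1.66550064e-03]
 [ 2.19564121e-01  9.75597839e-01 -6.73410407e-04]
 [ 1.47700297e-03 -1.02266133e-03 -9.99998386e-01]] [-0.05287534  0.01090503 -2.15587635]
```

View pics/wrist7.png

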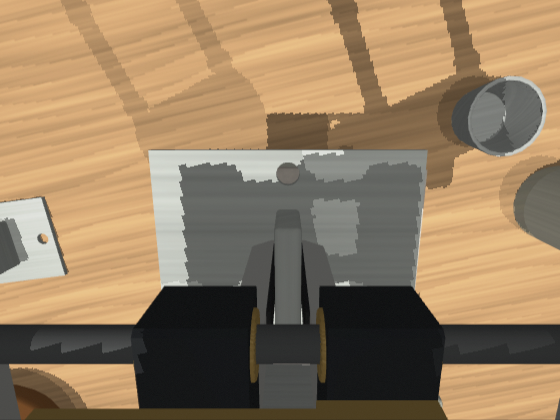

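View pics/top7c.png

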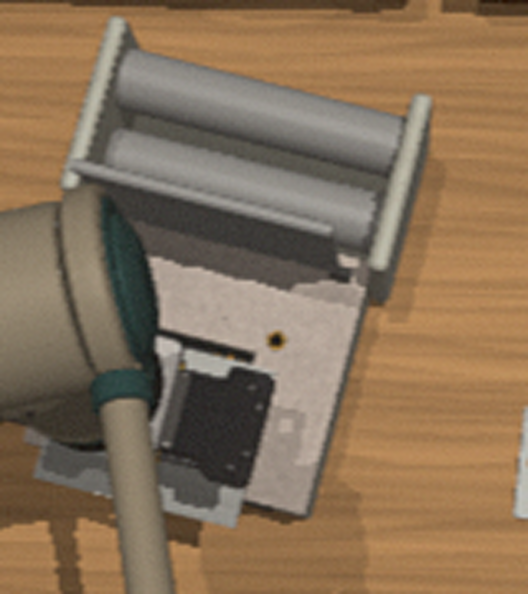

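Run:
```python
import cv2
a=cv2.imread("pics/wrist1.png");cv2.imwrite("pics/w1c.png",cv2.resize(a[160:290,155:435],None,fx=2.8,fy=2.8,interpolation=cv2.INTER_CUBIC))
a=cv2.imread("pics/wrist7.png");cv2.imwrite("pics/w7c.png",cv2.resize(a[135:295,140:440],None,fx=2.6,fy=2.6,interpolation=cv2.INTER_CUBIC))
```

```text
(no output)
```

View pics/w1c.png

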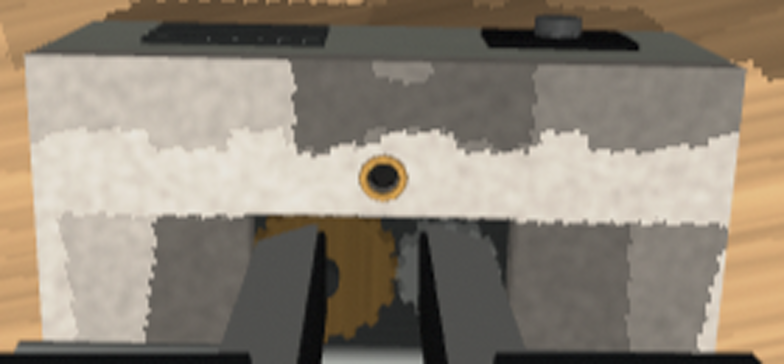

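View pics/w7c.png

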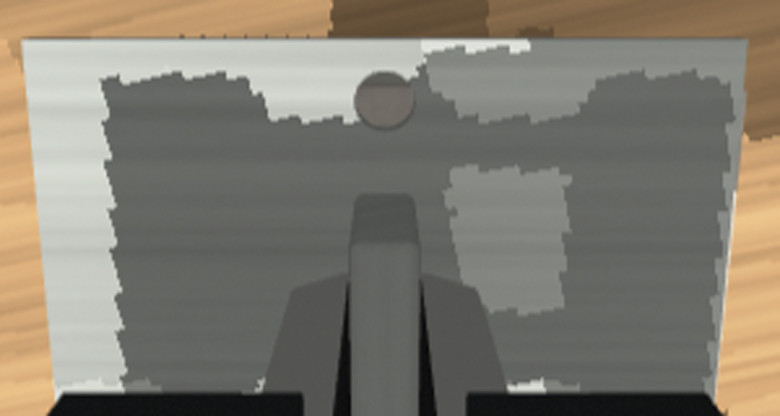

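```bash
cat > est.py <<'E'
from plant import manip
from h import *
s=manip.sense(); c=manip.calibration("wrist")
Rt=s['ee_rot']; Rc=Rt.T@c['rotation']; ec=Rt.T@(c['eye']-s['position'])
un=lambda a,k,ox,oy:(np.array(a,float)+.5)/k-.5+[ox,oy]
# bay from wrist1
y=np.pi-.2109; R1=np.array([[np.cos(y),np.sin(y),0],[np.sin(y),-np.cos(y),0],[0,0,-1.]])
p1=np.array([.44920891,.18726505,.20535297])
c1=dict(c,rotation=R1@Rc,eye=p1+R1@ec)
px=un([(383,178),(28,57),(742,68),(252,215),(510,219)],2.8,155,160)
M=np.array([(-43,0,80),(-80,-110,80),(-80,110,80),(-30,-42,80),(-30,42,80)])/1000
B,r=fit(c1,M,px,[.5,.17,-.2])
# cover in hand from wrist7 (world)
px=un([(384,101),(22,38),(747,38)],2.6,140,135)
zt=s['position'][2]-.0086+.005
L=np.array([(-43,0),(-55,-70),(-55,70)])/1000;L=np.c_[L,np.full(3,zt)]
C,rc=fit(c,L,px,[.46,.18,-.22])
if __name__=="__main__":
    print("bay",B,r.round(1).tolist());print("cov",C,rc.round(1).tolist())
    d=C[:2]-s['position'][:2];print("cover-tcp in tool",(d@Rt[:2,:2]*1000).round(2),"yaw rel",C[2]-(np.arctan2(Rt[1,0],Rt[0,0])-np.pi))
E
python3 est.py
```

```text
bay [ 0.51084564  0.17686911 -0.22832863] [[-0.1, 0.2], [-1.6, -0.3], [1.2, -0.1], [-1.0, 0.3], [1.5, 0.3]]
cov [ 0.46110923  0.18226779 -0.22292277] [[0.1, -0.3], [-0.2, 0.1], [0.1, 0.2]]
cover-tcp in tool [-0.11  0.17] yaw rel -0.0010553289383328779
```

Run:
```python
from plant import manip
from h import *
s=manip.sense()
print(s['position'],goal(s,[.5103,.1766,.130],-.2285+np.pi))
```

```text
[0.46096796 0.18212972 0.20114099] (array([-49.4,   5.5,  71.1]), np.float64(0.0066))
```

arm_command(
  increments=[
    [-7,1,0,0.001,0],
    [-15,2,5,0.002,0],
    [-24,3,12,0.003,0],
    [-33,4,22,0.004,0],
    [-41,5,34,0.005,0],
    [-46,5,46,0.006,0],
    [-49,5.5,56,0.007,0],
    [-49.5,5.5,64,0.007,0],
    [-49.5,5.5,69,0.007,0],
    [-49.5,5.5,71,0.007,0],
  ],
)

```text
t: 14.65
position: [0.5101, 0.1771, 0.1299]
ee_rot: [[-0.974, 0.227, -0.001], [0.227, 0.974, -0.0], [0.001, -0.0, -1.0]]
contact_force: [0.5, -0.1, -2.8]
gripper_width: 0.0118
```

Run:
```python
from plant import manip
from h import *
s=manip.sense();print(s['position'],goal(s,[.5103,.1766,.130],-.2285+np.pi),s['contact_force'])
a=manip.camera("wrist");cv2.imwrite("pics/wrist8.png",a)
cv2.imwrite("pics/w8c.png",cv2.resize(a[130:295,140:440],None,fx=2.6,fy=2.6,interpolation=cv2.INTER_CUBIC))
```

```text
[0.51008655 0.17714576 0.12985566] (array([-0.3, -0.5, -0.1]), np.float64(-0.0001)) [ 0.46841684 -0.0663365  -2.76310963]
```

View pics/w8c.png

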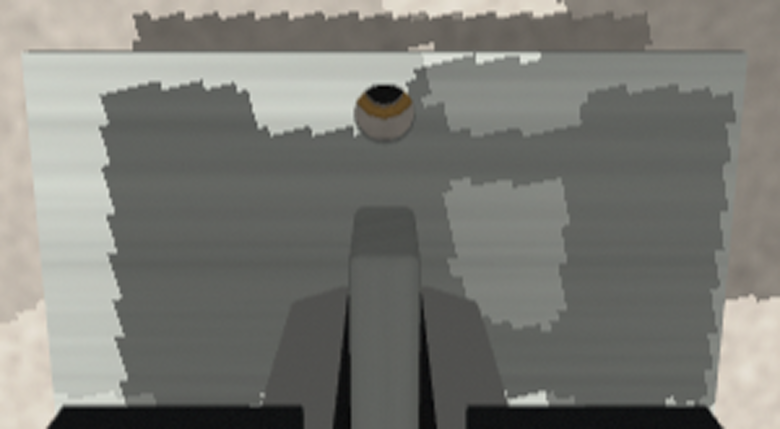

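```bash
cat > thr.py <<'E'
from plant import manip
from h import *
s=manip.sense();c=manip.calibration("wrist");R=s['ee_rot'];p=s['position']
h=p[:2]+R[:2,0]*.043
zt=p[2]-.0086
for dx in(-.003,0,.003):   # thread offset toward front (tool +x)
    t=h+R[:2,0]*dx
    print("thread ofs",dx,(proj(c,[[*t,.08]])[0]).round(1))
print("hole top/bottom",proj(c,[[*h,zt+.005],[*h,zt]]).round(1).tolist())
E
python3 thr.py
```

```text
thread ofs -0.003 [287.2 167.2]
thread ofs 0 [287.2 162.4]
thread ofs 0.003 [287.2 157.7]
hole top/bottom [[287.1, 173.1], [287.1, 171.7]]
```

arm_command(
  increments=[
    [0,0,3,0,0],
    [0,0,7,0,0],
    [0,0,11,0,0],
    [0,0,16,0,0],
    [0,0,20,0,0],
    [0,0,24,0,0],
    [0,0,27,0,0],
    [0,0,29,0,0],
    [0,0,30.5,0,0],
    [0,0,30.5,0,0],
  ],
)

```text
t: 15.7
position: [0.5106, 0.1771, 0.0998]
ee_rot: [[-0.974, 0.227, -0.0], [0.227, 0.974, -0.0], [0.0, -0.0, -1.0]]
contact_force: [-0.0, 0.2, -2.5]
gripper_width: 0.0114
```

```bash
python3 - <<'E'
from plant import manip
from h import *
s=manip.sense();print(s['position'],s['ee_rot'],s['contact_force'])
a=manip.camera("wrist");cv2.imwrite("pics/wrist9.png",a)
cv2.imwrite("pics/w9c.png",cv2.resize(a[150:200,245:335],None,fx=8,fy=8,interpolation=cv2.INTER_CUBIC))
a=manip.camera("top");cv2.imwrite("pics/top9.png",a)
cv2.imwrite("pics/t9c.png",cv2.resize(a[120:250,155:295],None,fx=4.4,fy=4.4,interpolation=cv2.INTER_CUBIC))
a=manip.camera("scene");cv2.imwrite("pics/scene9.png",a)
cv2.imwrite("pics/s9c.png",cv2.resize(a[110:290,270:450],None,fx=3.2,fy=3.2,interpolation=cv2.INTER_CUBIC))
E
python3 thr.py
```

```text
[0.51059953 0.17708619 0.0998056 ] [[-9.73943011e-01  2.26792737e-01 -2.55750763e-04]
 [ 2.26792750e-01  9.73943042e-01 -1.91555156e-05]
 [ 2.44742344e-04 -7.66587993e-05 -9.99999967e-01]] [-0.041596    0.16177595 -2.52600319]
thread ofs -0.003 [287.1 174.1]
thread ofs 0 [287.1 168.7]
thread ofs 0.003 [287.1 163.3]
hole top/bottom [[287.1, 173.1], [287.1, 171.7]]
```

View pics/w9c.png

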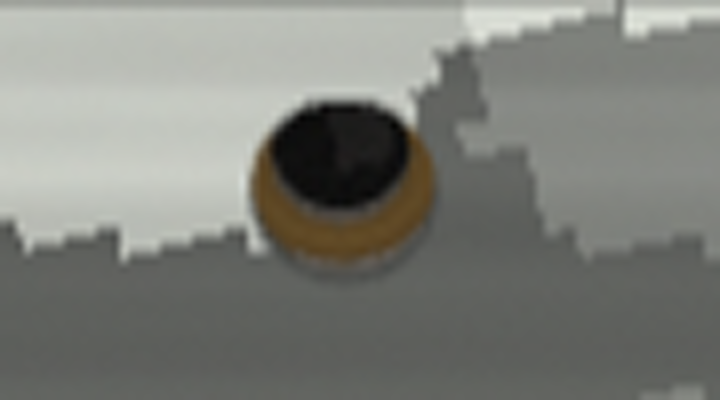

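View pics/t9c.png

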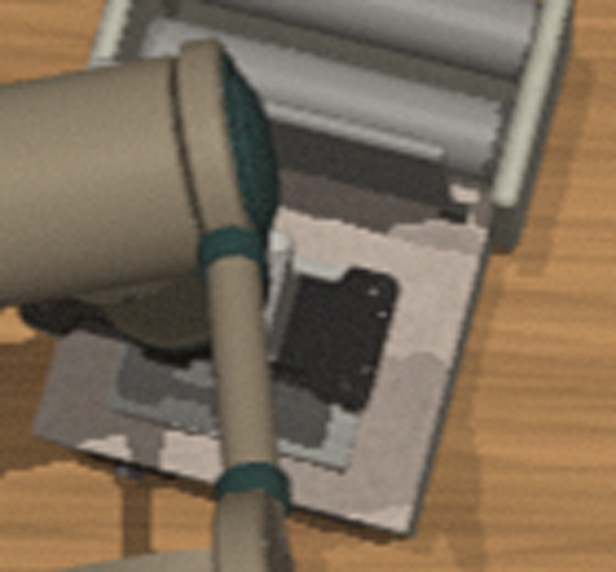

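View pics/s9c.png

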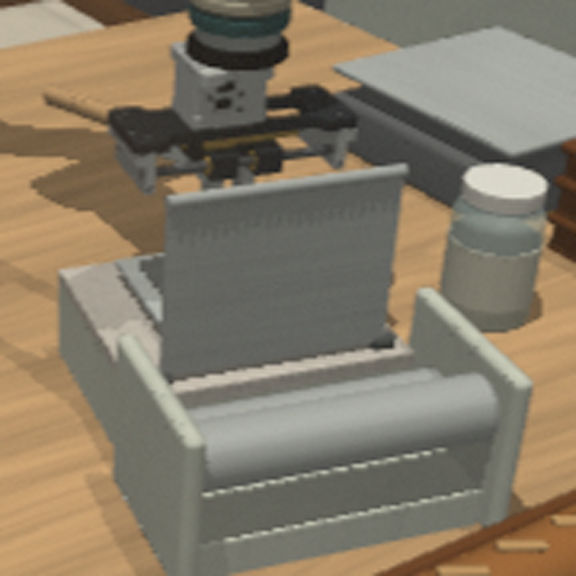

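View pics/wrist9.png

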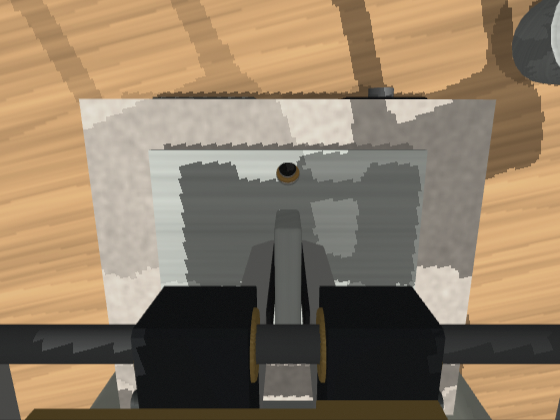

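Run:
```python
import cv2,numpy as np
a=cv2.imread("pics/wrist1.png")[205:243,270:315]
b=cv2.imread("pics/wrist8.png")[155:193,265:310]
cv2.imwrite("pics/w1z.png",np.hstack([cv2.resize(x,None,fx=8,fy=8,interpolation=cv2.INTER_CUBIC) for x in(a,b)]))
```

```text
(no output)
```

View pics/w1z.png

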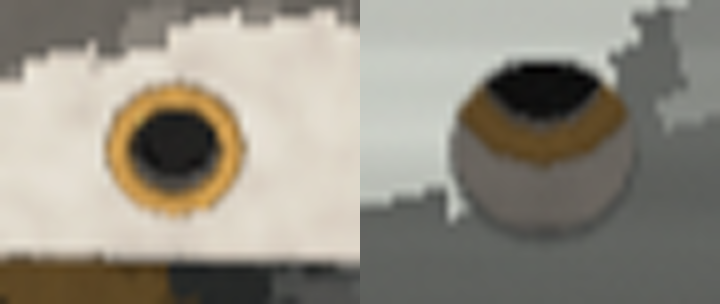

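Run:
```python
from plant import manip
from h import *
a=cv2.imread("pics/wrist9.png")
x=cv2.resize(np.hstack([a[85:165,70:165],a[85:165,415:510]]),None,fx=4.2,fy=4.2,interpolation=cv2.INTER_CUBIC)
cv2.imwrite("pics/w9k.png",x)
```

```text
(no output)
```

View pics/w9k.png

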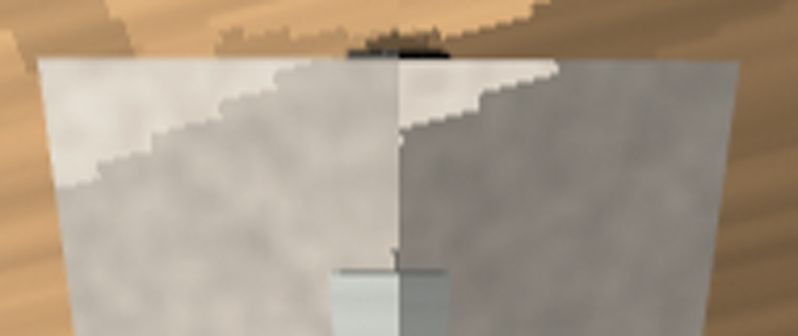

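Run:
```python
from plant import manip
from h import *
c=manip.calibration("wrist");s=manip.sense()
u=lambda X,Y,ox:((X+.5)/4.2-.5+ox,(Y+.5)/4.2-.5+85)
dk=np.array([u(38,58,70),u(740-399,61,415),(287.1,167.6)])
cv=np.array([u(331,270,70),u(449-399,270,415),(287.5,173.1)])
def f4(L,px,z0):
    r=least_squares(lambda p:(proj(c,place(p[:3],np.c_[L,np.full(len(L),p[3])]))-px).ravel(),[.51,.177,-.228,z0],x_scale=[.01,.01,.01,.01]);return r.x,r.fun.round(1)
D=f4(np.array([(-80,-110),(-80,110),(-43,0)])/1000,dk,.08)
C=f4(np.array([(-55,-70),(-55,70),(-43,0)])/1000,cv,.097)
print("deck",D);print("cover",C,s['position'])
for p,q in(((43,55),)*2,((43,-55),)*2,((-43,0),)*2):
    l=[(p[0]/1000,p[1]/1000,0)];print((place(C[0][:3],l)-place(D[0][:3],l))[0,:2]*1000)
```

```text
deck (array([ 0.51059736,  0.17713619, -0.23153458,  0.08031141]), array([ 0.1, -0.4, -0.2, -0.4,  0.1,  0.8]))
cover (array([ 0.510826  ,  0.17733744, -0.22988188,  0.09578755]), array([-0. ,  0.2,  0. ,  0.2, -0. , -0.3])) [0.51082875 0.17715507 0.1001454 ]
[0.15640751 0.29122163]
[0.33338783 0.24965063]
[0.21239671 0.1320697 ]
```

arm_command(
  increments=[
    [0,0,0,0,0],
    [0,0,0,0,0],
    [0,0,0,0,0],
    [0,0,0,0,0],
    [0,0,0,0,0],
    [0,0,0,0,0],
    [0,0,0,0,0],
    [0,0,0,0,0],
    [0,0,0,0,0],
    [0,0,0,0,0],
  ],
)

```text
t: 16.85
position: [0.5107, 0.1771, 0.1]
ee_rot: [[-0.974, 0.227, 0.0], [0.227, 0.974, 0.0], [-0.0, 0.0, -1.0]]
contact_force: [-0.3, 0.2, -1.9]
gripper_width: 0.0117
```

Run:
```python
from plant import manip
import cv2,numpy as np
s=manip.sense();print(s['position'],s['contact_force'],s['gripper_width'],s['qvel'].round(2))
a=manip.camera("wrist");print(np.abs(a.astype(int)-cv2.imread("pics/wrist9.png")).mean())
print(manip.sign_off())
```

```text
[0.51068241 0.17714933 0.09998009] [-0.27286805  0.15453746 -1.85376318] 0.011703389910810708 [-0.14  0.02 -0.08 -0.01  0.04 -0.11]
0.8392063492063492
the job is handed in; nothing more can be done
None
```

I pushed the shield up to upright, then lifted the three-holed cover by its grip bar. I handed the job in at about 17 s, still holding it level over the gear bay; the sign-off gave no verdict.

- **Shield:** about 1.55 rad when measured after the push. It was still standing in the last scene view, and nothing touched it afterwards.
- **Alignment:** in the wrist camera, hole2 sits over its brass-rimmed thread within about 1 mm. A fit of deck and cover edges puts all three holes within about 0.4 mm. The two rear holes could not be seen directly once the plate was in place.
- **Height and hold:** the plate is about 10–11 mm above the deck and the tool points straight down. The arm is at rest, and the measured force of 1.9–2.5 N downward is roughly the plate's weight, so nothing else is being touched.
- **Other things on the counter:** nothing else was touched. I left the two-holed plate and the orange look-alike alone.

**Disagreement between cameras:** the top and wrist cameras differed by 2–3 mm on where the bay is, and the scene camera by about 5 mm. I settled it by the direct view through hole2.

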